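Spring check of a dental model tilt stage

ROBOT

A 7-joint arm with a two-finger parallel gripper is mounted at the origin on the work surface. World frame = base frame: x ahead of the robot, y to its left, z up, the work surface at z = 0. Lengths are in m, angles in degrees, forces in N, time in s.
With the tool pointing down it reaches from about 0.425 to 0.875 m from the base axis. Payload 4.7 kg.
Tool frame: the origin (TCP) lies between the finger pads; the fingertips stand 8 mm ahead of it and the grasp point (between the pads) lies 11 mm behind it; x points along the fingers, z is the direction in which the jaws open and shut, and the axes are right-handed (so a half turn about x gives the same grasp; the last joint's range is limited). The gripper opens to 87 mm and grips with 3 to 60 N. Pads are 19 mm wide; open, the fingers measure 117 mm over their backs; the gripper's body (75 mm by 190 mm) begins 51 mm behind the grasp point.
Start: joints at [-72.244, 18.392, -4.016, 83.108, 1.295, 78.541, -3.26], TCP at [0.19, 0.622, 0.231] pointing down, gripper open.
Joint ranges: [-163.93, 163.93], [-17.29, 119.83], [-79.2, 71.16], [3.27, 140.29], [-89.18, 269.18], [5.43, 117.66], [-154.24, 154.24]. Speed limits (degrees/s): [147.25, 147.25, 180, 180, 180, 180, 180].

INTERFACE

Orientations are given as [roll, pitch, yaw] about the fixed x, y, z axes, in that order (R = Rz(yaw) Ry(pitch) Rx(roll)).
In Python, from cell import telemetry, vision, sign_off gives the robot as it stands. The module is installed in compiled form; this text tells all that it offers.
- The arm moves only by the tool drive_tool, never from a script. Its arguments are lists of equal length, an entry for each row: "offset": the shift along the tool's x, y, z in m, a list of three; "angular": the turn, a rotation vector about the tool's x, y, z in rad, a list of three. A call has 1 to 10 rows; each row is the pose to reach, as a shift and turn from the pose measured when the call began, along the tool's axes at that moment; what a row does not reach only later rows make up. A row lasts 1/8 s, in which the tool goes at most 62.5 mm and 10.7 degrees, less where a joint would pass 70% of its speed; a pose out of reach is approached as far as the arm can. A call with a gripper value outside its range is refused whole. "fingers" is the closure, from -1 (fully open) to 1 (shut), set as the call begins (left out, the last holds). The fingers move at their own pace and stop on an object; "squeeze" is the grip in N (left out, the last holds). Time passes only in rows, so rows that repeat a pose let the fingers close. It gives the time, the measured TCP pose, the force and the opening at its end, in the units of the state.
- telemetry.get_obs(): the state, without advancing time (a new reading comes with each control period).
- vision.read_camera(name): name is "scene" or "side" or "wrist"; returns a dict with "pixels" (400x640x3 uint8, red, green, blue), "intrinsics" (3x3 intrinsics, pixels), "world_from_camera" (4x4, takes a point from camera to world coordinates); the wrist camera has in their place "T_tool_cam" (4x4, takes a point from camera to tool coordinates, whose origin is the TCP and whose axes are the tool frame's). Camera axes: x right, y up, looking along -z (the intrinsics and any distortion apply to the point x, -y, -z); pixel columns grow to the right and rows downward; lengths in m; the calibration is good to about 2 mm. A picture is of the moment at which its call begins: read the wrist's pose just before it. There is no depth.
- sign_off(): hands the job in, once; it reports no verdict.
The state is a dict: "time_s": time; "qpos": joint angles; "joint_velocities": joint speeds; "effort": joint torques, N m; "tool_pos": TCP position; "tool_rot": TCP orientation; "force": force on the tool from outside, world axes, zero at the start; "wrist_torque": the same for the moment, N m; "grip_width": finger opening in m.
Only numpy, scipy, OpenCV 4.12 (cv2) and the standard library are available. Lean on these libraries where they do the work, as an engineer would, in place of code of your own. Each camera call takes 0.05 s, during which the arm holds its last target.

TASK

Check the return springs of the tilt stage under the dental cast, with the fingertips. Press down the round corner pad until the needle stands in the gap of the fork marker on that side, hold it there for about a second, then let go so that the needle springs back to the middle; then do the same with the square corner pad and its own fork marker. Never push the plate onto its end stop, do not pick anything up, and leave the cast, the fork markers and everything else on the bench where they are.

Things in the scene. Friction and masses are not known exactly. Their poses are not given: they have to be found in the camera images.
- stage: Aluminium tilt stage fixed to the bench, base 200 x 190 x 15 mm. Origin: centre of its underside; x from its pad side (nearer the robot) to its scale side, y to its left (round pad), z up. A plate 120 (x) x 170 (y) x 8 mm rocks about an axle along x, 55 mm above the origin; level, its top is 63 mm up. Upright white arc scale at x = +78 mm, rim 125 mm from the axle, 180 mm above the bench.
- tilt (a joint): Tilt of plate and needle, rad. 0 = level, needle upright (spring-centred rest); positive with the round pad down, negative with the square pad down; the needle leans towards the pressed pad. End stops at +-0.30. Well damped spring, 2.2 N m/rad: on a pad's centre, 70 mm from the axle, 0.1 rad takes about 3 N and 7 mm of travel. Returns to 0 by itself.
- fork_round (a joint): Angle of the fork marker on the round-pad side about the same axle and zero as the tilt, rad, between 0.12 and 0.21. The needle is in the middle of this fork when tilt equals this value.
- fork_square (a joint): The same for the fork marker on the square-pad side, between -0.21 and -0.12.
- needle_tip (a point): Tip of the upright brass needle that is fixed to the plate's axle on the far side of the arc scale (stage x = +87 mm); 145 mm from the axle, 200 mm above the bench when upright; 3 mm wide there.
- fork_round_gap (a point): Middle of the gap of the round side's fork marker: a two-pronged steel clip on the rim of the arc scale, prongs 12 mm apart inside, 2 mm thick, reaching 151 mm from the axle. The point is 145 mm from the axle, in the needle's plane: needle_tip meets it when the needle is centred. z away from the axle, y across the gap. Held by friction only.
- fork_square_gap (a point): The same for the square side's fork.
- round_pad (a point): Black rubber press pad, 28 mm diameter, 8 mm high, on the plate's near left corner (stage x = -45 mm, y = +70 mm). The point is the centre of its top face, z out of the plate; it tilts with the plate. At rest its top is 71 mm above the bench.
- square_pad (a point): Black rubber press pad, 27 x 27 mm, 8 mm high, on the plate's near right corner (stage x = -45 mm, y = -70 mm). Point and heights as for the round pad.
- cast: Loose dental cast, 56 x 60 x 31 mm, 120 g or so, sitting on the middle of the plate between four low stops. Origin: centre of its underside.
- cast_seat (a point): Where the cast's underside centre belongs on the plate (stage x = +18 mm, y = 0, on the plate's top).
- wax_jar: Bystander beside the stage: amber jar, 54 mm diameter, 50 mm high. Origin: centre of underside.
- mix_bowl: Bystander beside the stage: small green bowl, 70 mm diameter, 40 mm high. Origin: centre of underside.
- carver: Bystander in front of the stage, between it and the robot: wax carver lying on the bench, about 140 mm long along its x, 11 mm thick. Origin: on the bench under it, 70 mm from its handle's end.
- spare_cast: Bystander: second dental cast on the bench, 50 x 55 x 26 mm. Origin: centre of underside.
- tool_cup: Bystander: white cup, 70 mm diameter, 90 mm high. Origin: centre of underside.
- liquid_bottle: Bystander: white bottle, 44 mm diameter, 110 mm high. Origin: centre of underside.
- shade_rack: Bystander: strip of six tooth-coloured shade tabs, 30 x 90 x 24 mm. Origin: centre of underside.
There are look-alikes about, which are no part of the job. Leave any orange or yellow look-alike of the cast alone.

How it is judged (in metres and radians):
On the way, in this order (a step that is already met when the one before it is completed fails the run):
1. the round pad is pressed with the fingers and the needle stands in its fork's gap (y of needle_tip in the frame of fork_round_gap between -0.0045 and 0.0045 m and contact force between the fingers and stage above 0.3 N and horizontal distance between the grasp point and round_pad below 0.06 m and z of the grasp point in the frame of round_pad above 0 m), for 0.5 s.
2. the round pad is let go and the needle is back in the middle (value of joint tilt between -0.03 and 0.03 rad and contact force between the fingers and stage below 0.05 N), for 0.1 s.
3. the square pad is pressed with the fingers and the needle stands in its fork's gap (y of needle_tip in the frame of fork_square_gap between -0.0045 and 0.0045 m and contact force between the fingers and stage above 0.3 N and horizontal distance between the grasp point and square_pad below 0.06 m and z of the grasp point in the frame of square_pad above 0 m), for 0.5 s.
At the end, for the whole second after the job is handed in: Both pads pressed to their forks (needle within 4.5 mm of the gap's middle for 0.5 s) and let go: needle at rest within 0.03 rad of the middle, cast still and within 6 mm of its seat, forks within 4 mm and bystanders within 15 mm of where they began (value of joint tilt between -0.03 and 0.03 rad and velocity of joint tilt between -0.05 and 0.05 rad/s and distance between cast and cast_seat below 0.006 m and linear speed of cast below 0.03 m/s and distance of each of fork_round_gap, fork_square_gap from where it was at the start of the episode below 0.004 m and distance of each of wax_jar, mix_bowl, carver, spare_cast, tool_cup, liquid_bottle, shade_rack from where it was at the start of the episode below 0.015 m); the robot touches nothing.
It fails at once if the plate is pushed onto (within 0.01 rad of) its end stop (value of joint tilt above 0.29 rad or value of joint tilt below -0.29 rad).
It fails at once if the cast is lifted or pushed off its seat by more than 8 mm (distance between cast and cast_seat above 0.008 m).
It fails at once if a fork marker is shifted by more than 4 mm (distance of any of fork_round_gap, fork_square_gap from where it was at the start of the episode above 0.004 m).
It fails at once if a bystander is moved or lifted by more than 15 mm (distance of any of wax_jar, mix_bowl, carver, spare_cast, tool_cup, liquid_bottle, shade_rack from where it was at the start of the episode above 0.015 m).
It also fails if it takes over 48 s, if anything falls off the work surface, if the arm or the gripper's body presses on something with over 40 N, if the wrist force passes 120 N, or if a joint passes its speed limit or range.

## Working session

There is one attempt and no reset: what is moved stays moved. The work goes in short steps, Python scripts to look and compute and a tool call to move; the robot and the scene stay as the last step left them, time stands still between calls to the robot, and variables do not carry over. Pictures are saved under pics/ and viewed, and the job is handed in when it is done.

Besides the shell and the picture viewer there is one more tool, called by a JSON object that holds its "api" and its "payload". drive_tool: Moves the arm, as the interface text tells. Its arguments: {"type":"object","properties":{"offset":{"type":"array"},"angular":{"type":"array"},"fingers":{"type":"number"},"squeeze":{"type":"number"}},"required":["offset","angular"]}

```bash
mkdir -p pics
python3 - <<'E'
from cell import telemetry, vision
import cv2,numpy as np
o=telemetry.get_obs(); print(o)
for n in ["scene","side","wrist"]:
    d=vision.read_camera(n); cv2.imwrite(f"pics/{n}0.png",d["pixels"][:,:,::-1])
    np.savez(f"{n}0.npz",**d)
    print(n,{k:np.round(v,4).tolist() for k,v in d.items() if k!="pixels"})
E
```

```text
{'time_s': 0.0, 'qpos': array([-72.24253275,  18.43666219,  -4.01451732,  83.17588358,
         1.29538276,  78.53984564,  -3.25996268]), 'joint_velocities': array([-0.05352897, -0.03570593, -0.02236493, -0.08256785,  0.02739084,
        0.03213641,  0.01951458]), 'effort': array([-7.76639672e-05, -4.91296971e+01, -4.03763736e-01, -3.12533462e+01,
       -6.39255135e-02,  4.40199778e-02,  1.83264392e-04]), 'tool_pos': array([0.18939813, 0.62122984, 0.22947993]), 'tool_rot': array([-176.53325865,   89.89267237, -103.48180337]), 'force': array([ 0.0339016 , -1.6883578 ,  0.10947015]), 'wrist_torque': array([ 0.02443761, -0.03908262, -0.00473944]), 'grip_width': 0.08696864289042265}
scene {'intrinsics': [[396.4029, 0.0, 318.4541], [0.0, 396.4029, 197.9956], [0.0, 0.0, 1.0]], 'world_from_camera': [[-0.8743, -0.3559, 0.3299, 1.0228], [0.4852, -0.6281, 0.6083, 0.6887], [-0.0092, 0.692, 0.7219, 0.9336], [0.0, 0.0, 0.0, 1.0]]}
side {'intrinsics': [[418.118, 0.0, 319.9345], [0.0, 418.118, 191.583], [0.0, 0.0, 1.0]], 'world_from_camera': [[-0.9992, 0.0386, -0.0084, 0.6199], [-0.0356, -0.7873, 0.6156, 0.6693], [0.0172, 0.6154, 0.788, 0.9807], [0.0, 0.0, 0.0, 1.0]]}
wrist {'intrinsics': [[291.6863, 0.0, 322.2166], [0.0, 291.6863, 199.9464], [0.0, 0.0, 1.0]], 'T_tool_cam': [[0.0006, 0.2907, -0.9568, -0.1548], [-0.0002, 0.9568, 0.2907, 0.0805], [1.0, -0.0, 0.0006, 0.0003], [0.0, 0.0, 0.0, 1.0]]}
```

View pics/scene0.png

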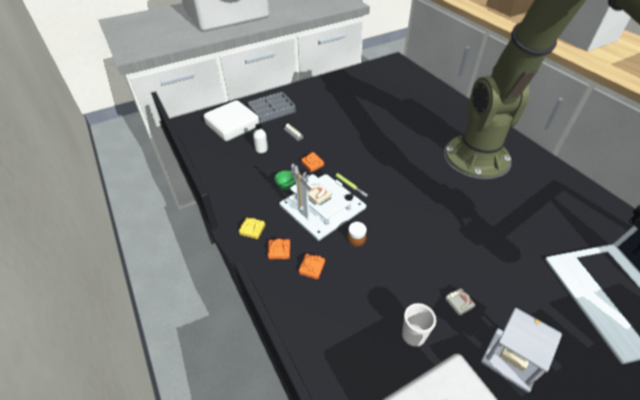

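View pics/side0.png

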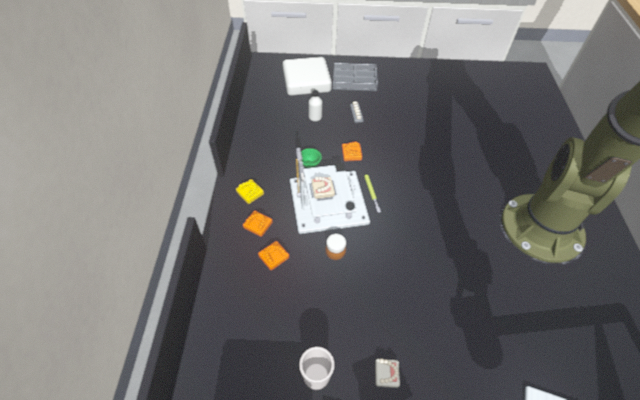

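View pics/wrist0.png

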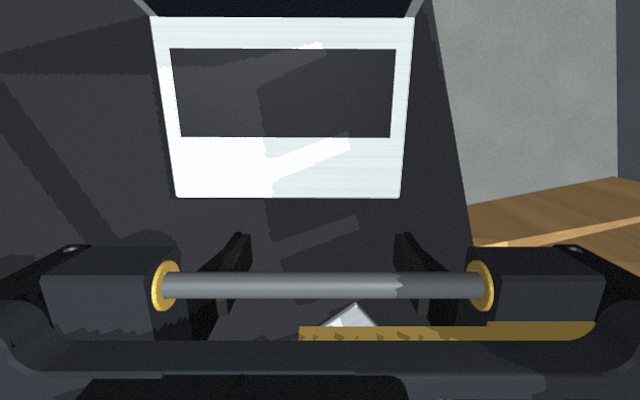

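```bash
cat > h.py <<'E'
import numpy as np,cv2
def load(n): return dict(np.load(n+".npz"))
def ray(d,u,v):
    K=d["intrinsics"];T=d["world_from_camera"]
    r=np.array([(u-K[0,2])/K[0,0],-(v-K[1,2])/K[1,1],-1.]);return T[:3,3],T[:3,:3]@r
def onz(d,u,v,z):
    o,r=ray(d,u,v);return o+r*(z-o[2])/r[2]
def proj(d,p):
    T=d["world_from_camera"];K=d["intrinsics"];c=T[:3,:3].T@(np.asarray(p)-T[:3,3])
    return np.array([K[0,0]*c[0]/-c[2]+K[0,2],K[1,1]*-c[1]/-c[2]+K[1,2]])
E
python3 - <<'E'
from h import *
a=cv2.imread("pics/scene0.png")[140:250,250:390];b=cv2.imread("pics/side0.png")[140:260,270:400]
cv2.imwrite("pics/cs.png",cv2.resize(a,None,fx=5.5,fy=5.4,interpolation=2));cv2.imwrite("pics/cd.png",cv2.resize(b,None,fx=5,fy=5,interpolation=2))
E
```

```text
(no output)
```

View pics/cs.png

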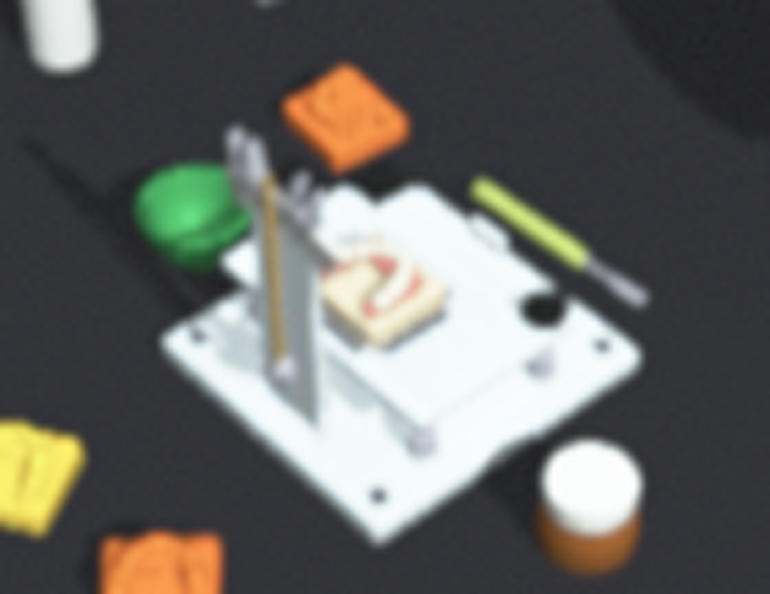

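View pics/cd.png

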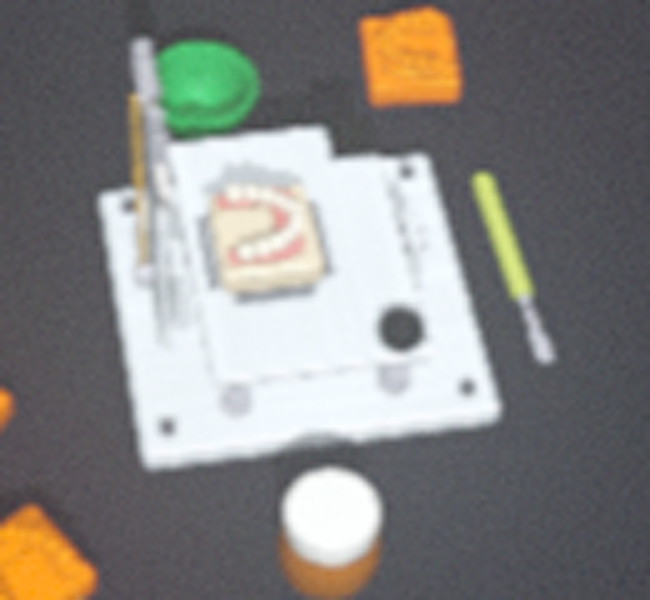

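Run:
```python
from h import *
s=load("scene0");d=load("side0")
print("side screws")
P=[onz(d,270+u/5,140+v/5,.015) for u,v in [(130,205),(168,427),(468,388),(406,172)]]
for p in P: print(p.round(4))
print("ctr",np.mean(P,0).round(4))
print("scene screws")
for u,v in [(198,336),(378,495),(601,345)]: print(onz(s,250+u/5.5,140+v/5.4,.015).round(4))
print("pad round",onz(d,270+401/5,140+329/5,.071).round(4),onz(s,250+543/5.5,140+310/5.4,.071).round(4))
for n,dd,u,v,z in [("jar",d,330,515,.05),("jarS",s,0,0,0)]:
  if u: print(n,onz(dd,270+u/5,140+v/5,z).round(3))
from scipy.spatial.transform import Rotation as R
print(R.from_euler('xyz',[-176.53,89.89,-103.48],degrees=True).as_matrix().round(3))
```

```text
side screws
[ 0.703  -0.1216  0.015 ]
[0.6709 0.0352 0.015 ]
[0.5047 0.0013 0.015 ]
[ 0.5377 -0.1558  0.015 ]
ctr [ 0.6041 -0.0602  0.015 ]
scene screws
[ 0.7018 -0.12    0.015 ]
[0.6694 0.0361 0.015 ]
[0.5032 0.0008 0.015 ]
pad round [0.5464 0.0032 0.071 ] [0.5479 0.0047 0.071 ]
jar [0.582 0.108 0.05 ]
[[-0.    -0.957  0.292]
 [-0.002  0.292  0.957]
 [-1.    -0.    -0.002]]
```

{"api": "drive_tool", "payload": {"offset": [[-0.009, -0.05, -0.033], [-0.018, -0.1, -0.066], [-0.027, -0.15, -0.099], [-0.036, -0.2, -0.132], [-0.045, -0.25, -0.165], [-0.054, -0.3, -0.198], [-0.063, -0.35, -0.231], [-0.072, -0.4, -0.264], [-0.081, -0.45, -0.297], [-0.09, -0.5, -0.33]], "angular": [[-0.05, 0, 0], [-0.1, 0, 0], [-0.15, 0, 0], [-0.2, 0, 0], [-0.25, 0, 0], [-0.3, 0, 0], [-0.35, 0, 0], [-0.4, 0, 0], [-0.45, 0, 0], [-0.5, 0, 0]], "fingers": 1, "squeeze": 10}}

```text
time_s: 1.4
tool_pos: [0.5724, 0.1586, 0.3204]
tool_rot: [154.3, 89.9, -103.9]
force: [0.5, 0.1, -0.4]
grip_width: 0.0015
```

{"api": "drive_tool", "payload": {"offset": [[0, -0.024, -0.044], [0, -0.048, -0.088], [0, -0.072, -0.132], [0, -0.096, -0.176], [0, -0.117, -0.221], [0, -0.117, -0.221], [0, -0.117, -0.221]], "angular": [[0, 0, 0], [0, 0, 0], [0, 0, 0], [0, 0, 0], [0, 0, 0], [0, 0, 0], [0, 0, 0]]}}

```text
time_s: 2.28
tool_pos: [0.7319, -0.0333, 0.3199]
tool_rot: [92.7, 89.9, -165.5]
force: [-0.5, 0.7, -0.3]
grip_width: 0.0001
```

```bash
cat >> h.py <<'E'
from scipy.spatial.transform import Rotation as Rot
def snap(n,tag):
    from cell import telemetry,vision
    o=telemetry.get_obs(); d=dict(vision.read_camera(n))
    if n=="wrist":
        T=np.eye(4);T[:3,:3]=Rot.from_euler('xyz',o["tool_rot"],degrees=True).as_matrix();T[:3,3]=o["tool_pos"]
        d["world_from_camera"]=T@d["T_tool_cam"]
    np.savez(n+tag+".npz",**d);cv2.imwrite(f"pics/{n}{tag}.png",d["pixels"][:,:,::-1]);return o,d
E
python3 - <<'E'
from h import *
o,d=snap("wrist","1");print(o["time_s"],o["tool_pos"],o["tool_rot"])
E
```

```text
2.275 [ 0.73192918 -0.03330607  0.31988202] [  92.70295635   89.90245423 -165.47872606]
```

View pics/wrist1.png

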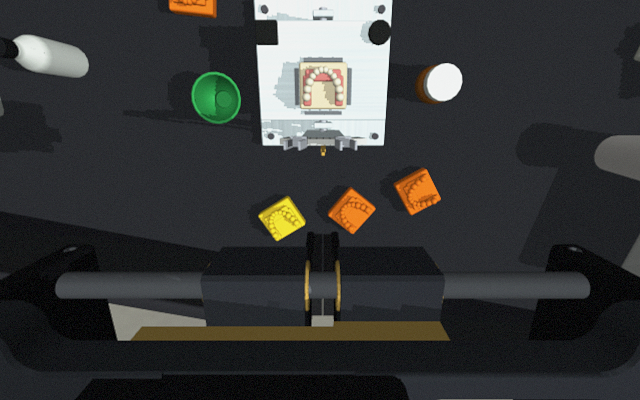

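Run:
```python
from h import *
a=cv2.imread("pics/wrist1.png")
cv2.imwrite("pics/w1f.png",cv2.resize(a[115:165,270:370],None,fx=8,fy=8,interpolation=2))
cv2.imwrite("pics/w1p.png",cv2.resize(a[0:60,245:400],None,fx=5,fy=5,interpolation=2))
```

```text
(no output)
```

View pics/w1f.png

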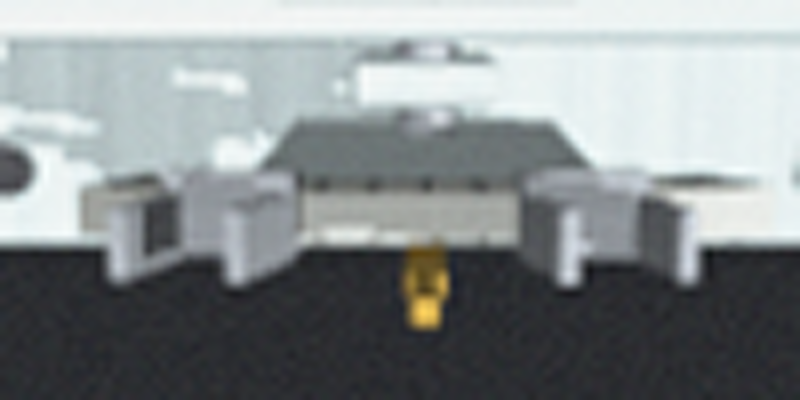

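View pics/w1p.png

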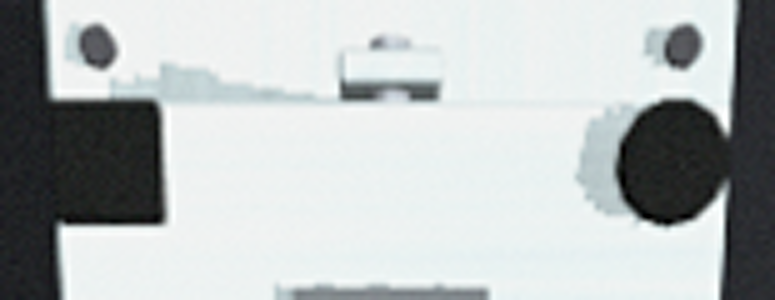

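Run:
```python
from h import *
d=load("wrist1")
px=lambda c:(245+c[0]/5,c[1]/5)
rp=onz(d,*px((672,162)),.071);sp=onz(d,*px((107,162)),.071)
print("round",rp.round(4),"square",sp.round(4),np.linalg.norm(rp-sp))
ey=(rp-sp)/np.linalg.norm(rp-sp); yaw=np.degrees(np.arctan2(-ey[0],ey[1]));print("yaw",yaw)
a=np.radians(11.6)
mid=(rp+sp)/2; ex=np.array([ey[1],-ey[0],0]); c=mid+.045*ex;print("stage ctr",c.round(4))
nt=onz(d,270+425/8-.5*0,115+312/8,.2);q=nt-c;print("needle",q@ex,q@ey)
for n,u in [("L",179),("R",629)]:
    th=.16
    for i in range(5):
        p=onz(d,270+u/8,115+258/8,.055+.151*np.cos(th))-c
        th=np.arcsin(abs(p@ey-(q@ey))/.151)
    print(n,(p@ex).round(4),(p@ey).round(4),"theta",th)
```

```text
round [5.472e-01 3.000e-04 7.100e-02] square [ 0.5757 -0.136   0.071 ] 0.13927414974180188
yaw 11.804154437935113
stage ctr [ 0.6055 -0.0586  0.071 ]
needle 0.086686274618998 7.037333221344681e-05
L 0.08 -0.0283 theta 0.1890010828943006
R 0.0799 0.0235 theta 0.1557248183565876
```

{"api": "drive_tool", "payload": {"offset": [[0, 0.044, 0.017], [0, 0.088, 0.035], [0, 0.132, 0.052], [0, 0.175, 0.069], [0.05, 0.175, 0.069], [0.1, 0.175, 0.069], [0.15, 0.175, 0.069], [0.2, 0.175, 0.069], [0.205, 0.175, 0.069], [0.205, 0.175, 0.069]], "angular": [[0, 0, 0], [0, 0, 0], [0, 0, 0], [0, 0, 0], [0, 0, 0], [0, 0, 0], [0, 0, 0], [0, 0, 0], [0, 0, 0], [0, 0, 0]]}}

```text
time_s: 3.58
tool_pos: [0.547, 0.0001, 0.1173]
tool_rot: [-74.1, 89.9, 27.9]
force: [0.1, 0.2, 0.8]
grip_width: 0.0002
```

Run:
```python
from h import *
o,d=snap("scene","2");print(o["time_s"],o["tool_pos"],o["tool_rot"],o["force"])
R=Rot.from_euler('xyz',o["tool_rot"],degrees=True).as_matrix()
print(R.round(3), "d to pad in tool yz",R.T@(np.array([.5472,.0003,.079])-o["tool_pos"]))
o,e=snap("side","2")
a=cv2.imread("pics/scene2.png")[140:250,250:390];b=cv2.imread("pics/side2.png")[140:260,270:400]
cv2.imwrite("pics/cs2.png",cv2.resize(a,None,fx=5.5,fy=5.4,interpolation=2));cv2.imwrite("pics/cd2.png",cv2.resize(b,None,fx=5,fy=5,interpolation=2))
```

```text
3.575 [5.46981126e-01 1.05903810e-04 1.17252862e-01] [-74.09613736  89.92562122  27.89441652] [0.10597755 0.21791587 0.80673037]
[[ 0.001 -0.978 -0.208]
 [ 0.001 -0.208  0.978]
 [-1.    -0.001  0.   ]] d to pad in tool yz [ 0.0382532  -0.00020667  0.00013078]
```

View pics/cs2.png

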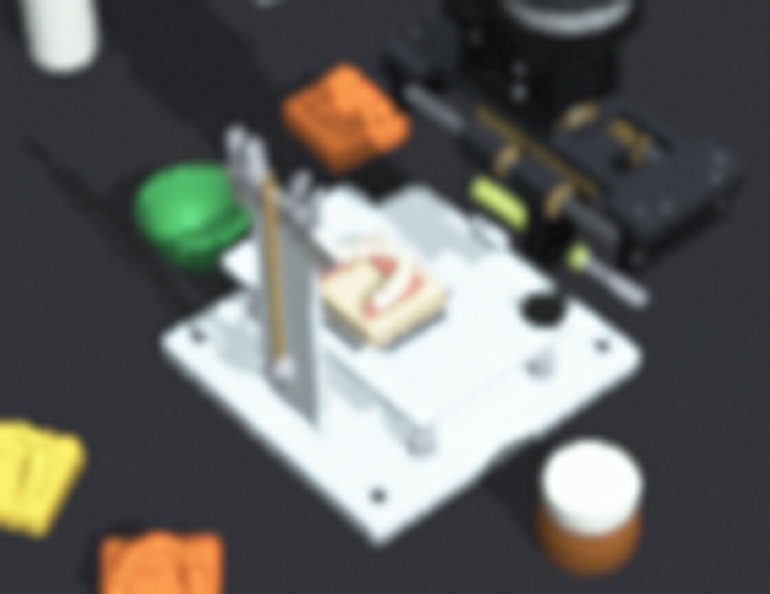

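View pics/cd2.png

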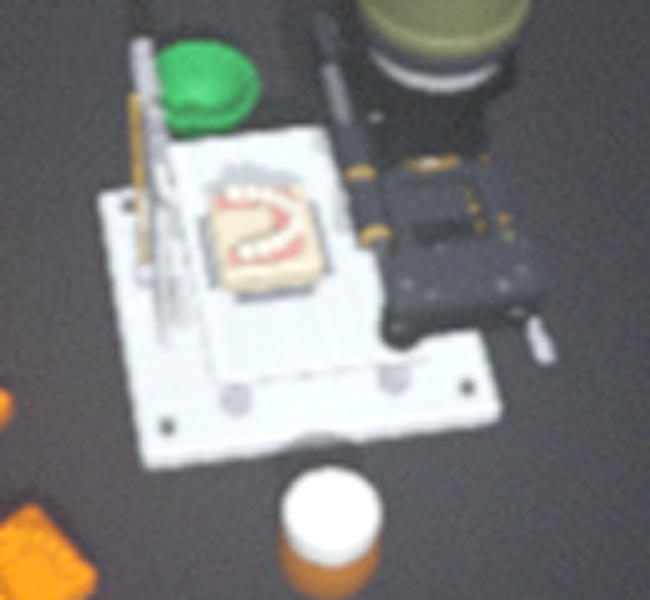

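{"api": "drive_tool", "payload": {"offset": [[0.015, 0, 0], [0.03, 0, 0], [0.036, 0, 0], [0.04, 0, 0], [0.042, 0, 0], [0.042, 0, 0]], "angular": [[0, 0, 0], [0, 0, 0], [0, 0, 0], [0, 0, 0], [0, 0, 0], [0, 0, 0]]}}

```text
time_s: 4.42
tool_pos: [0.5482, -0.0002, 0.0764]
tool_rot: [-85.4, 89.8, 16.6]
force: [-1.3, 1.1, 2.1]
grip_width: 0.0005
```

Run:
```python
from h import *
o,d=snap("scene","3");print(o["time_s"],o["tool_pos"],o["force"])
a=cv2.imread("pics/scene3.png")[150:220,280:320]
cv2.imwrite("pics/cs3.png",cv2.resize(a,None,fx=8,fy=8,interpolation=2))
```

```text
4.425 [ 5.48166673e-01 -1.75919121e-04  7.63821164e-02] [-1.26933985  1.10353422  2.09754466]
```

View pics/cs3.png

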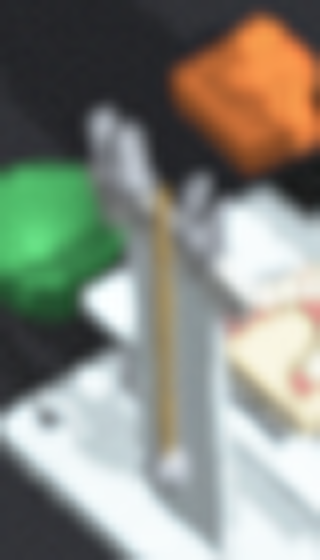

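```bash
cat >> h.py <<'E'
C=np.array([.6055,-.0586,0]);YA=np.radians(11.8);EX=np.array([np.cos(YA),np.sin(YA),0]);EY=np.array([-np.sin(YA),np.cos(YA),0])
def yz(d,u,v,x=.087):
    o,r=ray(d,u,v);t=(x-(o-C)@EX)/(r@EX);p=o+t*r-C;return p@EY,p[2]
def tilt(d,cam="scene"):
    im=d["pixels"].astype(int);hsv=cv2.cvtColor(d["pixels"],cv2.COLOR_RGB2HSV).astype(int)
    m=(im[...,0]-im[...,2])>25
    pts=[]
    for v in range(150,225):
        for u in range(270,320):
            if m[v,u]:
                y,z=yz(d,u,v)
                r=np.hypot(y,z-.055)
                if 0.04<r<.142 and z>.06 and abs(np.arctan2(y,z-.055))<.33 : pts.append((y,z-.055,im[v,u,0]-im[v,u,2]))
    p=np.array(pts);w=p[:,2]
    return len(p),np.sum(w*p[:,0]*p[:,1])/np.sum(w*p[:,1]**2), np.polyfit(p[:,1],p[:,0],1,w=np.sqrt(w))
E
python3 - <<'E'
from h import *
for n in ["scene0","scene2","scene3"]: print(n,tilt(load(n)))
d=load("scene0")
for th in (0,.156,-.189): print(th,proj(d,C+.087*EX+EY*.145*np.sin(th)+[0,0,.055+.145*np.cos(th)]), "crop3", (proj(d,C+.087*EX+EY*.145*np.sin(th)+[0,0,.055+.145*np.cos(th)])-[280,150])*8)
E
```

```text
scene0 (56, np.float64(0.02463745206575247), array([0.01126993, 0.0013817 ]))
scene2 (57, np.float64(0.025414508848814913), array([0.01363669, 0.00122167]))
scene3 (62, np.float64(0.06997269560043967), array([0.02933567, 0.00421271]))
0 [297.66781843 172.82013683] crop3 [141.34254742 182.56109463]
0.156 [302.91235403 177.53545815] crop3 [183.29883226 220.28366519]
-0.189 [291.56097994 168.5111256 ] crop3 [ 92.4878395  148.08900478]
```

{"api": "drive_tool", "payload": {"offset": [[0.003, 0, 0], [0.006, 0, 0], [0.006, 0, 0]], "angular": [[0, 0, 0], [0, 0, 0], [0, 0, 0]]}}

```text
time_s: 4.85
tool_pos: [0.5485, 0.0004, 0.0707]
tool_rot: [-78.0, 89.7, 24.0]
force: [-1.4, 3.4, 5.3]
grip_width: 0.0001
```

Run:
```python
from h import *
o,d=snap("scene","4");print(o["time_s"],o["tool_pos"],o["force"],tilt(d))
a=cv2.imread("pics/scene4.png")[150:220,280:320]
cv2.imwrite("pics/cs4.png",cv2.resize(a,None,fx=8,fy=8,interpolation=2))
```

```text
4.85 [5.48463726e-01 4.47476877e-04 7.06876104e-02] [-1.3738087   3.43331379  5.28844901] (46, np.float64(0.15738428818285238), array([0.13460333, 0.00231638]))
```

View pics/cs4.png

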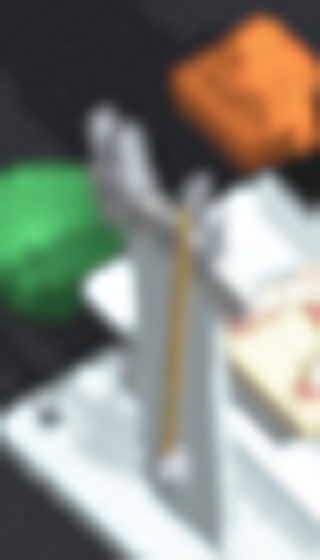

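{"api": "drive_tool", "payload": {"offset": [[0.0015, 0, 0], [0.0015, 0, 0], [0.0015, 0, 0], [0.0015, 0, 0], [0.0015, 0, 0], [0.0015, 0, 0]], "angular": [[0, 0, 0], [0, 0, 0], [0, 0, 0], [0, 0, 0], [0, 0, 0], [0, 0, 0]]}}

```text
time_s: 5.65
tool_pos: [0.5485, 0.0006, 0.0696]
tool_rot: [-74.8, 89.7, 27.2]
force: [-1.7, 1.8, 6.1]
grip_width: 0.0005
```

Run:
```python
from h import *
o,d=snap("scene","5");print(o["time_s"],o["tool_pos"],o["force"],tilt(d))
o,e=snap("side","5")
a=cv2.imread("pics/scene5.png")[155:205,280:330];b=cv2.imread("pics/side5.png")[140:200,280:330]
cv2.imwrite("pics/cs5.png",np.hstack([cv2.resize(a,None,fx=8,fy=8,interpolation=2),cv2.resize(b,(333,400),interpolation=2)]))
```

```text
5.65 [0.54848852 0.00060012 0.06955335] [-1.65477988  1.7648886   6.11140635] (45, np.float64(0.17099828600761305), array([0.13669612, 0.0034432 ]))
```

View pics/cs5.png

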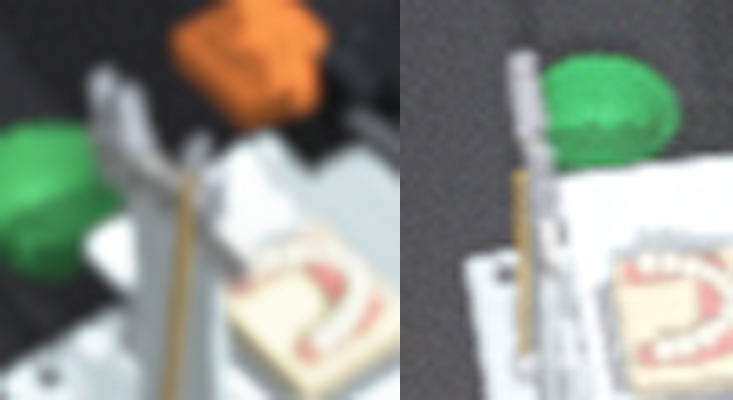

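{"api": "drive_tool", "payload": {"offset": [[0.0006, 0, 0], [0.0006, 0, 0], [0.0006, 0, 0], [-0.006, 0, 0], [-0.014, 0, 0], [-0.024, 0, 0], [-0.045, 0, 0], [-0.045, 0, 0], [-0.045, 0, 0]], "angular": [[0, 0, 0], [0, 0, 0], [0, 0, 0], [0, 0, 0], [0, 0, 0], [0, 0, 0], [0, 0, 0], [0, 0, 0], [0, 0, 0]]}}

```text
time_s: 6.88
tool_pos: [0.548, 0.0005, 0.1142]
tool_rot: [-73.3, 89.8, 28.7]
force: [0.3, 0.0, -0.1]
grip_width: 0.0004
```

Run:
```python
from h import *
o,d=snap("scene","6");print(o["time_s"],o["tool_pos"],o["force"],tilt(d))
R=Rot.from_euler('xyz',o["tool_rot"],degrees=True).as_matrix()
print(R.round(3), "d to sq pad",R.T@(np.array([.5757,-.136,.117])-o["tool_pos"]))
```

```text
6.875 [5.48025570e-01 4.59706241e-04 1.14162706e-01] [ 0.28732478  0.03733175 -0.05541358] (57, np.float64(0.025385311212269984), array([0.01366214, 0.00121692]))
[[ 0.004 -0.978 -0.208]
 [ 0.002 -0.208  0.978]
 [-1.    -0.004  0.001]] d to sq pad [-0.00301215  0.00123822 -0.13922848]
```

{"api": "drive_tool", "payload": {"offset": [[0, 0, -0.046], [0, 0.001, -0.092], [0, 0.001, -0.139], [0.002, 0.001, -0.139], [0.015, 0.001, -0.139], [0.028, 0.001, -0.139], [0.034, 0.001, -0.139], [0.038, 0.001, -0.139], [0.041, 0.001, -0.139], [0.041, 0.001, -0.139]], "angular": [[0, 0, 0], [0, 0, 0], [0, 0, 0], [0, 0, 0], [0, 0, 0], [0, 0, 0], [0, 0, 0], [0, 0, 0], [0, 0, 0], [0, 0, 0]]}}

```text
time_s: 8.18
tool_pos: [0.5758, -0.1354, 0.0729]
tool_rot: [-65.2, 89.8, 36.8]
force: [-1.8, 0.4, 2.8]
grip_width: 0.0005
```

Run:
```python
from h import *
o,d=snap("scene","7");print(o["time_s"],o["tool_pos"],o["force"],tilt(d))
a=cv2.imread("pics/scene7.png")[140:250,250:390]
cv2.imwrite("pics/cs7.png",cv2.resize(a,None,fx=5.5,fy=5.4,interpolation=2))
```

```text
8.175 [ 0.57581027 -0.13536251  0.07290174] [-1.83231228  0.43213477  2.77609898] (67, np.float64(-0.08289309670858326), array([-0.12064284,  0.00389058]))
```

View pics/cs7.png

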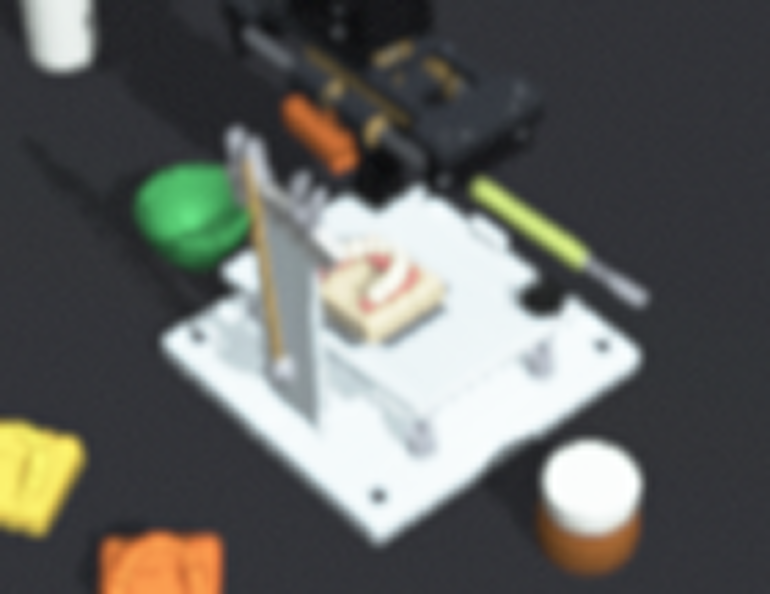

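{"api": "drive_tool", "payload": {"offset": [[0.003, 0, 0], [0.0052, 0, 0], [0.0052, 0, 0], [0.0052, 0, 0]], "angular": [[0, 0, 0], [0, 0, 0], [0, 0, 0], [0, 0, 0]]}}

```text
time_s: 8.72
tool_pos: [0.5763, -0.136, 0.0685]
tool_rot: [-79.8, 89.7, 22.1]
force: [-3.1, 0.2, 6.2]
grip_width: 0.0005
```

Run:
```python
from h import *
o,d=snap("scene","8");print(o["time_s"],o["tool_pos"],o["force"],tilt(d))
o,e=snap("side","8")
a=cv2.imread("pics/scene8.png")[155:205,280:330];b=cv2.imread("pics/side8.png")[140:200,280:330]
cv2.imwrite("pics/cs8.png",np.hstack([cv2.resize(a,None,fx=8,fy=8,interpolation=2),cv2.resize(b,(333,400),interpolation=2)]))
```

```text
8.725 [ 0.5762656  -0.13604071  0.06847559] [-3.09502002  0.16832316  6.21664601] (70, np.float64(-0.15269704112364535), array([-0.19440819,  0.00429832]))
```

View pics/cs8.png

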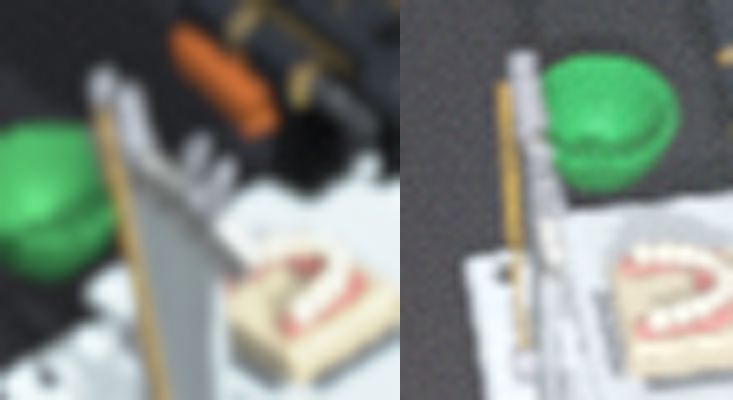

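Run:
```python
from h import *
d=load("scene8")
for n,c in [("sq",(115,73)),("rd",(214,147))]:
  for x in (.076,.08,.085):
    y,z=yz(d,280+c[0]/8,155+c[1]/8,x);print(n,x,y,z,np.arctan2(y,z-.055)-.02)
```

```text
sq 0.076 -0.027756845372818913 0.20681528304003405 -0.20083567907241753
sq 0.08 -0.02220201777232915 0.21280603987527924 -0.15977439055631282
sq 0.085 -0.01525848327171689 0.22029448591933576 -0.11205003252200843
rd 0.076 0.026053124667668612 0.20924700386227923 0.14732593894275073
rd 0.08 0.031164433640549813 0.21521771769283604 0.1721141027644081
rd 0.085 0.037553569856651106 0.22268110998103174 0.20032267959258857
```

{"api": "drive_tool", "payload": {"offset": [[0.001, 0, 0], [0.001, 0, 0], [0.001, 0, 0], [0.001, 0, 0], [0.001, 0, 0], [0.001, 0, 0]], "angular": [[0, 0, 0], [0, 0, 0], [0, 0, 0], [0, 0, 0], [0, 0, 0], [0, 0, 0]]}}

```text
time_s: 9.57
tool_pos: [0.5763, -0.1361, 0.068]
tool_rot: [-77.8, 89.7, 24.2]
force: [-3.8, 1.0, 7.1]
grip_width: 0.0006
```

Run:
```python
from h import *
o,d=snap("scene","9");print(o["time_s"],o["tool_pos"],o["force"],tilt(d))
```

```text
9.575 [ 0.57630399 -0.13608532  0.06801993] [-3.80071456  0.95044512  7.08668523] (71, np.float64(-0.16189780745243648), array([-0.21209317,  0.00513012]))
```

{"api": "drive_tool", "payload": {"offset": [[0.0006, 0, 0], [0.0006, 0, 0], [0.0006, 0, 0], [-0.006, 0, 0], [-0.014, 0, 0], [-0.024, 0, 0], [-0.06, 0, 0], [-0.11, 0, 0], [-0.15, 0, 0], [-0.15, 0, 0]], "angular": [[0, 0, 0], [0, 0, 0], [0, 0, 0], [0, 0, 0], [0, 0, 0], [0, 0, 0], [0, 0, 0], [0, 0, 0], [0, 0, 0], [0, 0, 0]]}}

```text
time_s: 10.88
tool_pos: [0.5779, -0.1373, 0.2225]
tool_rot: [-96.7, 89.3, 5.3]
force: [0.4, -0.6, 0.5]
grip_width: 0.0007
```

Run:
```python
from h import *
o,d=snap("scene","10");print(o["time_s"],o["tool_pos"],o["force"],tilt(d))
a=cv2.imread("pics/scene10.png")[140:250,250:390];a0=cv2.imread("pics/scene0.png")[140:250,250:390]
f=lambda a:cv2.resize(a,None,fx=2.8,fy=2.8,interpolation=2)
cv2.imwrite("pics/cs10.png",np.hstack([f(a0),f(a)]))
```

```text
10.875 [ 0.57790365 -0.1373056   0.22252924] [ 0.44660292 -0.59652096  0.48150633] (57, np.float64(0.02538950432504048), array([0.01382165, 0.00119962]))
```

View pics/cs10.png

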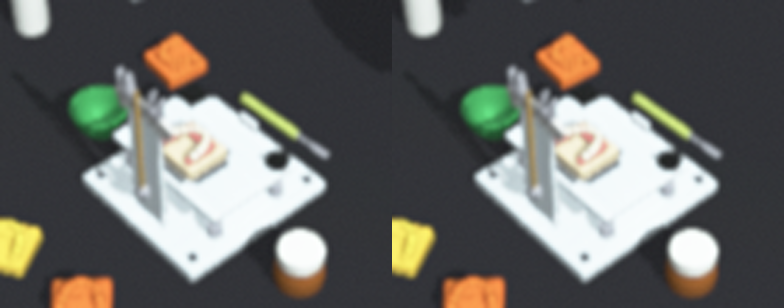

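```bash
python3 -c "
from cell import sign_off
print(sign_off())"
```

```text
the job is handed in; nothing more can be done
None
```

I pressed the round pad to its fork, held it about 1 s and let it spring back. I then did the same with the square pad, raised the arm clear and handed the job in at about 11 s. No verdict was reported, so whether the presses passed is my own estimate.

| Pad | Fork angle (wrist view) | Tilt, needle in scene camera | Tilt, fingertip height | Vertical press force |
|---|---|---|---|---|
| Round | +0.156 rad | about +0.146 rad | about +0.165 rad | about 6.1 N |
| Square | -0.189 rad | about -0.187 rad | about -0.193 rad | about 7.1 N |

- **Agreement:** the tilt estimates for each pad lie within about 0.01 rad of its fork, against an allowed ±0.031 rad. The scene-camera figures have its steady +0.025 rad offset at rest taken off.
- **Weaker check:** I also estimated the fork angles from the coarser scene view, and those came out about 0.01 rad away, at +0.147 and -0.20 rad. That is still inside the tolerance. A straight-line fit to the needle gave about 0.02 rad less tilt for the round pad and up to 0.04 rad more for the square pad. I did not rely on it, because it covers few pixels.
- **After each release:** the needle reading matched the starting picture and the external force was close to zero.
- **Final picture:** the stage, the cast on its plate, the forks and the neighbouring bystanders look unchanged from the start.

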